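Close and pin a hinged flange clamp, finishing with a squeeze

TASK

First take the old rubber stopper off the clamp's base plate and drop it in the grey waste bin, then swing the clamp's hinged half fully shut around the steel flange and push the red-headed locking pin from its stand all the way down through the aligned holes. Then pinch the two orange lugs together between the fingers so that the halves stay pressed fully shut, and finish while holding: the program ends with the lugs still firmly squeezed. Leave the timer, tape roll and pen alone.

Things in the scene. Friction and masses are not known exactly. Their poses are not given: they have to be found in the camera images.
- clamp_base: Grey plate 195x155x12 mm, fixed, with a steel flange (62 mm across, top 52 mm above bench) and a two-piece ring clamp round it, 24-52 mm above bench. Origin on the bench under the flange axis, z up; x = split line: hinge (post 60 mm tall) toward +x, pin hole and orange lugs toward -x, about the robot's side. The +y half is fixed, the other swings out toward -y. Place and yaw vary.
- swing_half (a joint): Angle of the hinged half about the upright hinge: 0 = fully shut (a hard stop), grows as it swings out to the clamp's -y side; starts between 0.75 and 1.05. The hinge has light friction (0.15 N m) and stays where it is left.
- clamp_hinge (a point): Point on the upright hinge axis at mid-height of the clamp (38 mm above the bench), 52 mm from the flange's axis. Axes as the base plate's.
- swing_lug (a point): Orange lug with black ribs at the free end of the hinged half, 42x10x34 mm (solid swing_half_c0; x along the arm, y across, z up); point at its centre, 37 mm above bench. Turns with the hinged half; at angle 0 its axes are the base plate's. In its own axes its centre lies at x -158 mm, y -17 mm from the hinge axis; push on its -y face to shut the clamp.
- fixed_lug (a point): The like orange lug, 42 x 10 x 34 mm (solid clamp_base_c0), on the fixed half; point at its centre, 37 mm above the bench, axes as the base plate's. With the clamp shut the two lugs lie side by side with 24 mm clear between them and measure 44 mm over their outer faces.
- pinch_point (a point): Point midway between the two lugs of the shut clamp, 37 mm above bench; pinch them here from above, fingers on the outer faces, closing along the clamp's y. The pin's axis is 41 mm away toward the hinge. Below the lugs (underside 20 mm above bench) is only the 12 mm base plate or the bench.
- pin_hole (a point): Mouth of the pin hole, on top of the fixed half's fork, 52 mm above bench. The hole is 13 mm wide and goes straight down through the fork (52-45 and 31-24 mm above bench) and, with the clamp shut, through the hinged half's tongue between (43-33 mm). Axes as the base plate's.
- pin_stand: Blue block 50 x 50 x 42 mm, fixed, with an upright 13 mm hole in its middle in which the pin stands. Origin at the centre of its underside.
- pin_grip (a point): Point on the axis of the loose locking pin, in its red head, 24 mm above the collar's underside. Head: round knob 18 mm across, ending 12 mm above this point; collar at its foot 25 mm across, 4 mm thick; below it a steel shank 10 mm across, 34 mm long, tapered tip. Starts upright in the stand, collar on the block; seated in the clamp, the collar rests on the fork. About 50 g.
- pin_tip (a point): Lower tip of the locking pin, 58 mm below pin_grip, 34 mm below the underside of the collar.
- stopper_mid (a point): Centre of the old reddish-brown rubber stopper: a cone 26 mm tall, 28 mm across at the top, narrower at the foot, loose and upright on the base plate between the open halves (centre 25 mm above bench). Most finger room when gripped along the line to the hinge.
- waste_bin: Grey open waste bin, 120 x 120 x 60 mm, walls 4 mm, fixed to the bench. Origin at the centre of its underside.
- timer: White timer, 62 x 62 x 18 mm, origin under its centre. A bystander; leave it where it is.
- tape_roll: Roll of tan tape, 61 x 61 x 18 mm, origin under its centre. A bystander; leave it where it is.
- pen: Black pen lying across near the bench's front edge, 15 x 138 x 16 mm, origin under its centre. A bystander; leave it where it is.

How it is judged:
By the outcome, as a careful person would: the job done as asked, in the order asked, and still so for the second after the job is handed in, while the arm keeps its last pose, push and grip.
It also fails if it takes over 72 s, if anything falls off the work surface, if the arm or the gripper's body presses on something with over 40 N, if the wrist force passes 120 N, or if a joint passes its speed limit or range.

ROBOT

A 6-joint arm with a two-finger parallel gripper is mounted at the origin on a cart in front of the work surface, level with it; the furniture and walls round the work are solid. World frame = base frame: x ahead of the robot, y to its left, z up, the work surface at z = 0. Lengths are in m, angles in rad, forces in N, time in s.
With the tool pointing down it reaches from about 0.35 to 0.775 m from the base axis. Payload 7.3 kg.
Tool frame: the origin (TCP) lies at the very end of the fingers, on their centre line; the grasp point (between the pads) lies 19 mm behind it (robot.tcp_to_grasp is the distance from the TCP to the grasp point, in m); z points along the fingers, y is the direction in which the jaws open and shut (so a half turn about z gives the same grasp; the last joint's range is limited). The gripper opens to 92 mm and grips with 3 to 60 N. Pads are 19 mm wide; open, the fingers measure 130 mm over their backs; the gripper's body (75 mm by 190 mm) begins 47 mm behind the grasp point.
Start: joints at [-1.312, 0.342, 1.524, -0, 1.275, -0.146], TCP at [0.207, -0.483, 0.227] pointing down, gripper open.
Joint ranges: [-2.53, 2.53], [-0.77, 2.02], [0.04, 2.7], [-1, 4.14], [0.28, 2.66], [-3.11, 3.11]. Speed limits (rad/s): [2.57, 2.57, 3.14, 3.14, 3.14, 3.14].

INTERFACE

Orientations are given as [roll, pitch, yaw] about the fixed x, y, z axes, in that order (R = Rz(yaw) Ry(pitch) Rx(roll)).
In Python, from cell import robot gives the robot as it stands.
- The arm moves only by the tool arm_command, never from a script. Its argument "motion" is a list that holds one entry, the list of rows, each a list of 7 numbers: the turn, a rotation vector about the tool's x, y, z in units of 90 degrees (1.0 is 90 degrees), then the shift along the tool's x, y, z in units of 30 cm (1.0 is 30 cm), then the opening, from -1 (shut) to 1 (fully open). In form: [[[wx, wy, wz, tx, ty, tz, grip], ...]]. A call has 1 to 8 rows; each row is the pose to reach, as a shift and turn from the pose commanded when the call began, along the tool's axes at that moment; what a row does not reach only later rows make up. A row lasts 1/10 s, in which the tool goes at most 50 mm and 8.59 degrees, less where a joint would pass 70% of its speed; a pose out of reach is approached as far as the arm can. A call with a number of a shift or a turn outside -1 to 1 is refused whole. A call with a gripper value outside its range is refused whole. The fingers move at their own pace and stop on an object; "grip_force" is the grip in N (left out, the last holds). Time passes only in rows, so rows that repeat a pose let the fingers close. It gives the time, the measured TCP pose, the force and the opening at its end, in the units of the state.
- robot.observe(): the state, without advancing time (a new reading comes with each control period).
- robot.read_camera(name): name is "scene" or "top" or "wrist"; returns a dict with "image" (420x560x3 uint8, red, green, blue), "z_map" (420x560 float32, m along the optical axis (not along the pixel's ray), 0 where there is no reading), "fov_y" (degrees; the focal length in pixels is half the picture's height over the tangent of half this angle, whatever the lens; pixels are square), "cx", "cy" (the principal point, pixels), "cam_to_world" (4x4, takes a point from camera to world coordinates). Camera axes: x right, y down, z forward; pixel columns grow to the right and rows downward; lengths in m; the calibration is good to about 2 mm. A picture is of the moment at which its call begins.
- robot.hand_in(): hands the job in, once; it reports no verdict.
The state is a dict: "time": time; "qpos": joint angles; "qvel": joint speeds; "joint_efforts": joint torques, N m; "tool_pos": TCP position; "tool_rot": TCP orientation; "contact_force": force on the tool from outside, world axes, zero at the start; "torque": the same for the moment, N m; "opening": finger opening in m.
Only numpy, scipy, OpenCV 4.12 (cv2) and the standard library are available. Lean on these libraries where they do the work, as an engineer would, in place of code of your own. Each camera call takes 0.05 s, during which the arm holds its last target.

## Working session

There is one attempt and no reset: what is moved stays moved. The work goes in short steps, Python scripts to look and compute and a tool call to move; the robot and the scene stay as the last step left them, time stands still between calls to the robot, and variables do not carry over. Pictures are saved under pics/ and viewed, and the job is handed in when it is done.

Besides the shell and the picture viewer there is one more tool, called after "Call:" as a command line: name --argument value ..., lists and objects as JSON in quotes. arm_command: Moves the arm, as the interface text tells. Its arguments: {"type":"object","properties":{"motion":{"type":"array"},"grip_force":{"type":"number"}},"required":["motion"]}

```bash
mkdir -p pics; ls; python3 - <<'E'
from cell import robot
import cv2
print(robot.observe())
for n in ["scene","top"]:
    c=robot.read_camera(n); cv2.imwrite(f"pics/{n}0.png",c["image"][:,:,::-1]); print(n,c["fov_y"],c["cx"],c["cy"],c["cam_to_world"])
    import numpy as np; np.savez(f"{n}0.npz",**c)
E
```

```text
pics
{'time': 0.0, 'qpos': array([-1.31200110e+00,  3.42724984e-01,  1.52504010e+00, -2.58705986e-05,
        1.27541764e+00, -1.45979157e-01]), 'qvel': array([-2.10529451e-04,  5.01854094e-04, -3.58666233e-04,  7.27436201e-04,
       -1.02681059e-03, -9.75840267e-05]), 'joint_efforts': array([-2.71309573e-04, -4.31241453e+01, -2.44221890e+01,  7.17856502e-02,
        5.59134583e-02, -1.18018629e-04]), 'tool_pos': array([ 0.20666412, -0.48214972,  0.22603575]), 'tool_rot': array([-3.14001590e+00, -2.06818085e-04,  4.04781776e-01]), 'contact_force': array([-0.41824978, -0.64631734,  0.02830091]), 'torque': array([-0.00411393, -0.00221632, -0.00756564]), 'opening': 0.09151784083940451}
scene 44.822942460670426 278.9863425063568 218.766641133982 [[-0.87816971 -0.30150232  0.37136817  0.16992186]
 [-0.47791437  0.5861002  -0.6542816   0.60399288]
 [-0.02039154 -0.75205247 -0.65878773  0.77695304]
 [ 0.          0.          0.          1.        ]]
top 42.28187801766959 284.2594114919672 207.40823880428454 [[-0.00686251 -0.99534528  0.09612848  0.44900539]
 [-0.99960999  0.00422593 -0.02760444 -0.04614516]
 [ 0.02706972 -0.09628043 -0.99498609  1.10161459]
 [ 0.          0.          0.          1.        ]]
```

View pics/top0.png

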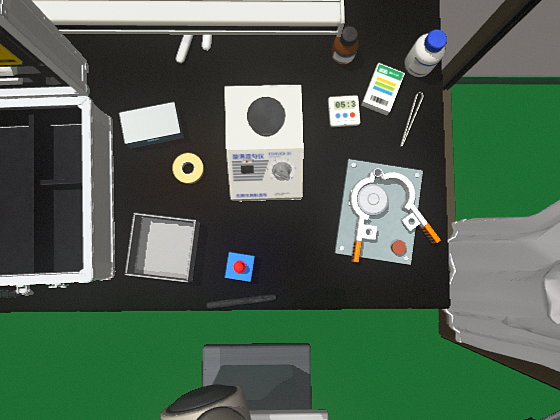

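View pics/scene0.png

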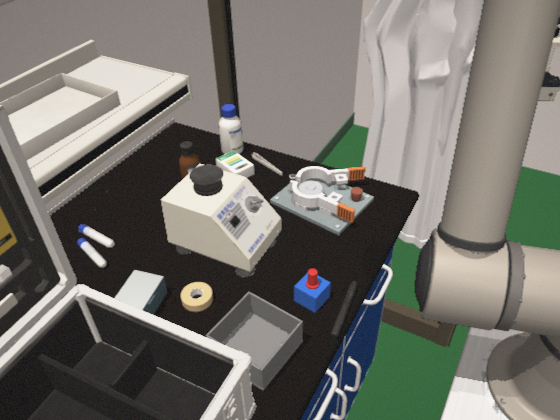

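Top view: the clamp plate is at about (378,210), with its hinge post at (379,173). The orange lugs are at (357,250) and (432,233) and the stopper at (398,247). The pin and blue stand are at (239,266), the bin at (163,247), and a tall mixer at (264,145).

```bash
cat > h.py <<'E'
import numpy as np, cv2
def cloud(c):
    h,w=c["z_map"].shape; f=h/2/np.tan(np.radians(float(c["fov_y"]))/2)
    u,v=np.meshgrid(np.arange(w),np.arange(h)); z=c["z_map"]
    P=np.stack([(u-c["cx"])/f*z,(v-c["cy"])/f*z,z],-1)
    T=c["cam_to_world"]; W=P@T[:3,:3].T+T[:3,3]; W[z==0]=np.nan
    return W
def proj(c,p):
    h=c["z_map"].shape[0]; f=h/2/np.tan(np.radians(float(c["fov_y"]))/2)
    T=np.linalg.inv(c["cam_to_world"]); q=T[:3,:3]@np.asarray(p)+T[:3,3]
    return q[0]/q[2]*f+c["cx"], q[1]/q[2]*f+c["cy"]
E
python3 - <<'E'
import numpy as np,cv2
from h import *
for n in ["top","scene"]:
    c=np.load(n+"0.npz"); c={k:c[k] for k in c.files}; W=cloud(c)
    hsv=cv2.cvtColor(c["image"],cv2.COLOR_RGB2HSV); H,S,V=[hsv[...,i].astype(int) for i in range(3)]
    def rep(name,m):
        m=m&np.isfinite(W[...,2])
        nl,lab,st,ce=cv2.connectedComponentsWithStats(m.astype(np.uint8),connectivity=8)
        for i in range(1,nl):
            if st[i,4]<25: continue
            p=W[lab==i]; zt=np.percentile(p[:,2],95); t=p[p[:,2]>zt-0.006]
            rect=cv2.minAreaRect((t[:,:2]*1000).astype(np.float32))
            print(n,name,st[i,4],ce[i].round(),"mean",t.mean(0).round(4),"ztop",zt.round(4),"rect",np.round(rect[0],1),np.round(rect[1],1),round(rect[2],1))
    rep("orange",(H>6)&(H<20)&(S>180)&(V>120))
    rep("red",((H<4)|(H>175))&(S>180)&(V>120))
    rep("brown",((H<10)|(H>174))&(S>90)&(S<200)&(V>50)&(V<200))
    rep("blue",(H>100)&(H<120)&(S>170)&(V>80))
c=np.load("top0.npz"); c={k:c[k] for k in c.files}
im=c["image"][150:280,320:450]; cv2.imwrite("pics/z0.png",cv2.resize(im,None,fx=4.5,fy=4.5,interpolation=cv2.INTER_CUBIC)[:,:,::-1])
W=cloud(c)
for (u,v) in [(264,115),(264,180),(163,247),(132,247),(195,247),(163,215),(163,278),(373,199),(379,173),(345,200)]: print((u,v),W[v,u].round(4))
E
```

```text
top orange 129 [432. 233.] mean [ 0.4992 -0.3632  0.0533] ztop 0.0559 rect [ 499.2 -363. ] [40.  10.4] 35.1
top orange 120 [356. 251.] mean [ 0.4654 -0.2156  0.0533] ztop 0.0559 rect [ 465.  -215.4] [ 9.2 39.7] 81.5
top red 103 [239. 267.] mean [0.4367 0.0121 0.0776] ztop 0.0801 rect [437.   12.3] [15.9 16.7] 26.3
top brown 155 [399. 247.] mean [ 0.4725 -0.3006  0.0371] ztop 0.0396 rect [ 472.5 -300. ] [27.  26.3] 24.1
top blue 342 [435.  40.] mean [ 0.8577 -0.3594  0.1314] ztop 0.1343 rect [ 857.5 -359. ] [34.6 34.3] 48.4
top blue 535 [239. 267.] mean [0.4364 0.0115 0.0415] ztop 0.0444 rect [436.9  12.1] [50.  49.8] 80.7
scene brown 132 [356. 193.] mean [ 0.473  -0.2985  0.0393] ztop 0.0413 rect [ 472.9 -299.7] [28.1 26.1] 60.8
scene brown 119 [312. 278.] mean [0.4372 0.0151 0.0761] ztop 0.0784 rect [437.5  12. ] [16.3 18.7] 42.7
scene blue 252 [312. 289.] mean [0.431  0.0199 0.0435] ztop 0.0454 rect [437.4  14. ] [51.3 48.9] 82.7
scene blue 60 [309. 304.] mean [0.4257 0.0397 0.0321] ztop 0.0332 rect [424.3  39.7] [ 2.  12.4] 86.9
(264, 115) [ 0.7008 -0.0376  0.1733]
(264, 180) [ 0.5983 -0.0365  0.0921]
(163, 247) [0.4763 0.1669 0.0055]
(132, 247) [0.4756 0.2177 0.0485]
(195, 247) [0.4755 0.1008 0.0218]
(163, 215) [0.5408 0.1682 0.0034]
(163, 278) [0.4163 0.1558 0.0581]
(373, 199) [ 0.5659 -0.2484  0.0542]
(379, 173) [ 0.6162 -0.2602  0.0602]
(345, 200) [ 0.5693 -0.2002  0.0076]
```

View pics/z0.png

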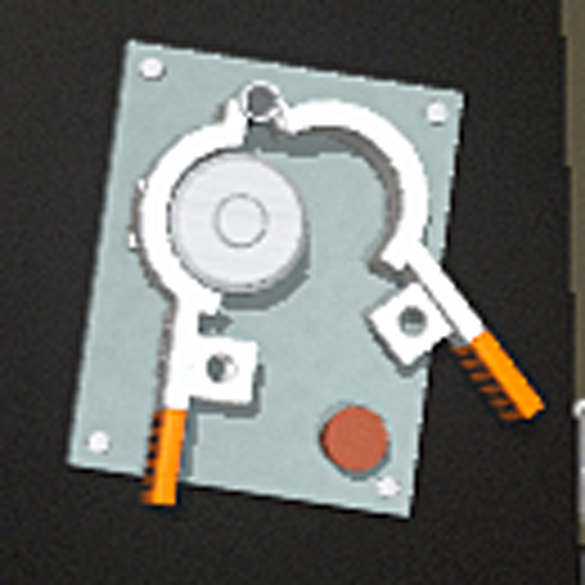

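```bash
python3 - <<'E'
import numpy as np,cv2
from h import *
import sys
allp=[]
for n in ["top","scene"]:
    c=np.load(n+"0.npz"); c={k:c[k] for k in c.files}; allp.append(cloud(c).reshape(-1,3))
P=np.concatenate(allp);P=P[np.isfinite(P[:,2])]
xs=np.arange(0.3,0.75,0.03); ys=np.arange(0.3,-0.62,-0.04)
print("x\\y  "," ".join("%4d"%(y*1000-20) for y in ys))
for x in xs[::-1]:
    r=[]
    for y in ys:
        m=(P[:,0]>=x)&(P[:,0]<x+.03)&(P[:,1]<y)&(P[:,1]>=y-.04)
        r.append("%4d"%(1000*np.percentile(P[m,2],97)) if m.sum()>3 else "   .")
    print("%3d "%(x*1000+15)," ".join(r))
# fits
c=np.load("top0.npz"); c={k:c[k] for k in c.files}; W=cloud(c)
m=(W[...,2]>0.006)&(W[...,2]<0.019)&(W[...,0]>.42)&(W[...,0]<.68)&(W[...,1]<-.14)&(W[...,1]>-.38)
hsv=cv2.cvtColor(c["image"],cv2.COLOR_RGB2HSV); m&=hsv[...,2]>90
m=cv2.morphologyEx(m.astype(np.uint8),cv2.MORPH_OPEN,np.ones((3,3)))
nl,lab,st,ce=cv2.connectedComponentsWithStats(m); i=1+np.argmax(st[1:,4]); p=W[lab==i]
print("plate",cv2.minAreaRect((p[:,:2]*1000).astype(np.float32)),np.median(p[:,2]))
E
```

```text
x\y    280  240  200  160  120   80   40    0  -39  -79 -119 -159 -199 -239 -279 -319 -359 -399 -439 -479 -519 -559 -599
764   449    2   48   49    3    3  147  149  148  147  147   20   21   33   33    5   10    3    .    .    .    .    .
734   458   48   49   49   47    3  147  149  181  178  147   19   21   19   12   10    7    4    .    .    .    .    .
704   150   48   49   49   47    3  147  180  179  180  147    3    2    3    4   10    4    4    .    .    .    .    .
674   150   46   47   38   20    3  147  179  180  180  147    3    3    4    4    7    4    3    .    .    .    .    .
644   150    3    3   20   21   20  146  148  148  148  146    3   15   15   15   13    5    4    .    .    .    .    .
614   150    2    3   19   21   19  125  129  130  132  122    2   15   63   59   53   14    3    .    .    .    .    .
584   150    2    2    3    3    3   94   98   97  123   92    3   53   54   51   54   13    4    .    .    .    .    .
554   150    2   58    3    3    3   62   66   65   62    6    3   54   54   52   54   12    3    .    .  382    .    .
524   150    2   61
[... 369 characters left out ...]
1    3   64   80    3    4    3    4   52    4   13   14    3    3    .  363  400 -825 -819
404   149    3   56   60   61    3   43   44    4    3    4    4    3    4    4    3    4    3 -817  398  419 -818 -817
374     3    3    3    3    3   15   17   17   17    3    3    3    3    3    3    3    3    3 -822  398  421 -820 -819
344     1    2    2    2    2   14   13    1    2    1    2    1    2    1    2    1    1    1 -821  413 -819 -819 -820
315     .    .    .    .    .    .    .    .    .    .    .    .    . -823 -822 -820 -823 -821 -821  398  235 -821 -819
plate ((527.6173706054688, -291.4093933105469), (105.71763610839844, 164.8661651611328), 80.85040283203125) 0.011423722094133448
```

```bash
cat >> h.py <<'E'
from scipy.spatial.transform import Rotation as Ro
def rel(start,targets):
    """start=(pos,R), targets list of (x,y,z,yaw) tool down -> rows in tool frame units"""
    p0,R0=start; out=[]
    for (x,y,z,yaw) in targets:
        R=Ro.from_euler('xyz',[np.pi,0,yaw])
        w=(R0.inv()*R).as_rotvec()/(np.pi/2); t=R0.inv().apply(np.array([x,y,z])-p0)/0.3
        out.append(np.r_[w,t].round(3))
    return out
def cur(robot):
    s=robot.observe(); return np.array(s["tool_pos"]),Ro.from_euler('xyz',s["tool_rot"]),s
def go(*t):
    from cell import robot
    p,R,s=cur(robot); print("t",round(s["time"],2),"pos",p.round(4),"rot",np.round(s["tool_rot"],4),"op",round(s["opening"],4),"F",np.round(s["contact_force"],1),"q6",s["qpos"].round(2))
    for r in rel((p,R),t): print(r.tolist())
E
python3 -c "
from h import *
go((.24,-.33,.227,.405),(.34,-.30,.2,1.1),(.4725,-.30,.17,1.87))"
```

```text
t 0.1 pos [ 0.2067 -0.4822  0.2261] rot [-3.1402e+00 -2.0000e-04  4.0480e-01] op 0.092 F [-0.1 -1.1 -0.2] q6 [-1.31  0.34  1.52 -0.    1.28 -0.15]
[-0.001, -0.0, -0.0, 0.302, -0.423, -0.002]
[-0.001, -0.0, -0.443, 0.648, -0.383, 0.088]
[-0.001, -0.001, -0.933, 1.054, -0.209, 0.188]
```

Call:
arm_command --motion '[[[0,0,0,0.3,-0.42,0,0.2],[0,0,0,0.3,-0.42,0,0.2],[0,0,0,0.3,-0.42,0,0.2],[0,0,0,0.3,-0.42,0,0.2],[0,0,-0.44,0.65,-0.38,0.09,0.2],[0,0,-0.44,0.65,-0.38,0.09,0.2],[0,0,-0.44,0.65,-0.38,0.09,0.2],[0,0,-0.6,0.75,-0.34,0.12,0.2]]]'

```text
time: 0.9
tool_pos: [0.3737, -0.2999, 0.1906]
tool_rot: [-3.141, 0.001, 1.012]
contact_force: [-0.1, -0.2, -0.8]
opening: 0.0554
```

```bash
python3 -c "
from h import *
go((.4725,-.30,.17,1.87),(.4725,-.30,.0165,1.87))"
```

```text
t 0.9 pos [ 0.3737 -0.2999  0.1906] rot [-3.1411e+00  7.0000e-04  1.0116e+00] op 0.0554 F [-0.1 -0.2 -0.8] q6 [-0.84  0.29  1.7  -0.    1.15 -0.28]
[-0.0, 0.0, -0.546, 0.175, 0.279, 0.069]
[-0.0, 0.0, -0.546, 0.175, 0.28, 0.58]
```

Call:
arm_command --motion '[[[0,0,-0.546,0.175,0.28,0.07,0.2],[0,0,-0.546,0.175,0.28,0.07,0.2],[0,0,-0.546,0.175,0.28,0.07,0.2],[0,0,-0.546,0.175,0.28,0.07,0.2],[0,0,-0.546,0.175,0.28,0.07,0.2],[0,0,-0.546,0.175,0.28,0.07,0.2],[0,0,-0.546,0.175,0.28,0.07,0.2],[0,0,-0.546,0.175,0.28,0.07,0.2]]]'

```text
time: 1.7
tool_pos: [0.4725, -0.3012, 0.1694]
tool_rot: [-3.141, -0.0, 1.859]
contact_force: [0.1, -0.4, 0.5]
opening: 0.0551
```

```bash
python3 - <<'E'
from cell import robot
import cv2,numpy as np
from h import *
c=robot.read_camera("wrist"); np.savez("w1.npz",**c); cv2.imwrite("pics/w1.png",c["image"][:,:,::-1]); print(c["cam_to_world"],c["fov_y"])
W=cloud(c); hsv=cv2.cvtColor(c["image"],cv2.COLOR_RGB2HSV); H,S,V=[hsv[...,i].astype(int) for i in range(3)]
def rep(name,m):
        m=m&np.isfinite(W[...,2])
        nl,lab,st,ce=cv2.connectedComponentsWithStats(m.astype(np.uint8),connectivity=8)
        for i in range(1,nl):
            if st[i,4]<100: continue
            p=W[lab==i]; zt=np.percentile(p[:,2],95); t=p[p[:,2]>zt-0.006]
            rect=cv2.minAreaRect((t[:,:2]*1000).astype(np.float32))
            print(name,st[i,4],ce[i].round(),"mean",t.mean(0).round(4),"ztop",zt.round(4),"rect",np.round(rect[0],1),np.round(rect[1],1),round(rect[2],1))
rep("orange",(H>6)&(H<20)&(S>180)&(V>120))
rep("brown",((H<10)|(H>174))&(S>90)&(S<220)&(V>50)&(V<200))
go((.4725,-.30,.0165,1.87))
E
```

```text
[[ 0.95887962  0.27014243  0.08702269  0.44979795]
 [ 0.28381092 -0.91388927 -0.29027187 -0.22365555]
 [ 0.00111435  0.30303377 -0.95297917  0.32684027]
 [ 0.          0.          0.          1.        ]] 61.72143403729328
orange 286 [292.  91.] mean [ 0.462  -0.2178  0.0526] ztop 0.054 rect [ 466.6 -216.4] [10.8 41.1] 80.8
orange 838 [286. 269.] mean [ 0.501  -0.3629  0.0527] ztop 0.054 rect [ 501.1 -363.5] [41.2 10.7] 35.8
t 1.75 pos [ 0.4724 -0.3012  0.1695] rot [-3.1414e+00 -1.0000e-04  1.8596e+00] op 0.0554 F [-0.4  0.8 -0.5] q6 [-0.7   0.46  1.51 -0.    1.17 -0.99]
[-0.0, -0.0, -0.007, 0.004, 0.001, 0.51]
```

View pics/w1.png

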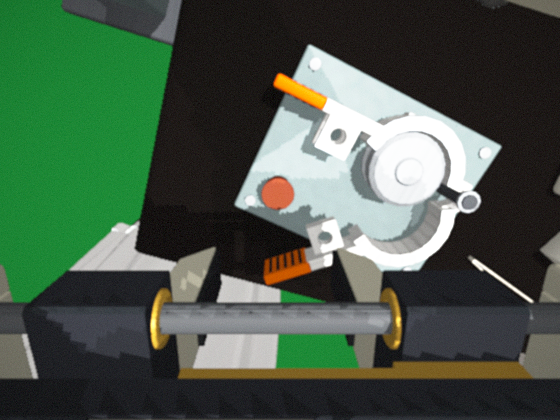

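```bash
python3 - <<'E'
import numpy as np,cv2
from h import *
c=np.load("w1.npz"); c={k:c[k] for k in c.files};W=cloud(c)
m=(W[...,2]>.033)&(W[...,2]<.045)&(np.hypot(W[...,0]-.4725,W[...,1]+.30)<.025)
p=W[m]; print(m.sum(),p.mean(0),cv2.minEnclosingCircle((p[:,:2]*1000).astype(np.float32)))
print(proj(c,(.4724,-.3012,.0165)),proj(c,(.4724,-.3012,.0375)))
E
```

```text
823 [ 0.47440129 -0.30084328  0.03676194] ((474.6040344238281, -301.3533935546875), 14.319913864135742)
(np.float64(274.95509522133256), np.float64(187.08284354444834)) (np.float64(274.93265781811994), np.float64(193.2834184881578))
```

Call:
arm_command --motion '[[[0,0,0,0,0.003,0.15,0.2],[0,0,0,0,0.003,0.3,0.2],[0,0,0,0,0.003,0.42,0.2],[0,0,0,0,0.003,0.5,0.2],[0,0,0,0,0.003,0.51,0.2],[0,0,0,0,0.003,0.51,-0.5],[0,0,0,0,0.003,0.51,-0.8],[0,0,0,0,0.003,0.51,-0.8]]]' --grip_force 15

```text
time: 2.55
tool_pos: [0.4742, -0.3014, 0.0184]
tool_rot: [3.14, 0.003, 1.862]
contact_force: [-0.5, 0.2, 0.0]
opening: 0.0357
```

Call:
arm_command --motion '[[[0,0,0,0,0,0,-0.8],[0,0,0,0,0,0,-0.8]]]'

```text
time: 2.75
tool_pos: [0.474, -0.3012, 0.018]
tool_rot: [3.14, 0.002, 1.862]
contact_force: [-0.5, -0.1, 4.8]
opening: 0.0266
```

Call:
arm_command --motion '[[[0,0,0,0,0,-0.1,-0.8],[0,0,0,0,0,-0.25,-0.8],[0,0,0,0,0,-0.4,-0.8],[0,0,0,0.1,0.03,-0.48,-0.8],[0,0,0,0.25,0.07,-0.48,-0.8],[0,0,0,0.4,0.12,-0.48,-0.8],[0,0,0,0.55,0.16,-0.48,-0.8],[0,0,0,0.7,0.2,-0.48,-0.8]]]'

```text
time: 3.55
tool_pos: [0.4701, -0.0806, 0.1611]
tool_rot: [3.141, 0.0, 1.862]
contact_force: [0.8, 0.3, 0.1]
opening: 0.0265
```

```bash
python3 -c "
from h import *
go((.476,.163,.16,1.86),(.476,.163,.085,1.86))
c=np.load('top0.npz'); c={k:c[k] for k in c.files};W=cloud(c)
m=(W[...,2]>.05)&(W[...,2]<.068)&(W[...,0]>.38)&(W[...,0]<.57)&(W[...,1]>.07)&(W[...,1]<.25)
print(cv2.minAreaRect((W[m][:,:2]*1000).astype(np.float32)))
"
```

```text
t 3.55 pos [ 0.4701 -0.0806  0.1611] rot [3.1409e+00 5.0000e-04 1.8620e+00] op 0.0265 F [0.8 0.3 0.1] q6 [-0.33  0.32  1.75  0.    1.07 -0.62]
[0.0, 0.0, 0.001, 0.772, 0.252, 0.004]
[0.0, 0.0, 0.001, 0.772, 0.252, 0.254]
((475.0308837890625, 161.95822143554688), (121.70651245117188, 120.04927062988281), 82.8910140991211)
```

Call:
arm_command --motion '[[[0,0,0,0.15,0.05,0,-0.8],[0,0,0,0.3,0.1,0,-0.8],[0,0,0,0.45,0.15,0,-0.8],[0,0,0,0.6,0.2,0,-0.8],[0,0,0,0.72,0.23,0.0,-0.8],[0,0,0,0.772,0.25,0.05,-0.8],[0,0,0,0.772,0.25,0.2,-0.8],[0,0,0,0.772,0.25,0.35,-0.8]]]'

```text
time: 4.35
tool_pos: [0.4764, 0.1622, 0.0556]
tool_rot: [3.138, 0.001, 1.864]
contact_force: [1.0, -1.0, -0.7]
opening: 0.0265
```

Call:
arm_command --motion '[[[0,0,0,0,0,0.04,-0.8],[0,0,0,0,0,0.04,-0.8],[0,0,0,0,0,0.04,-0.1],[0,0,0,0,0,0.04,-0.1],[0,0,0,0,0,0.04,-0.1],[0,0,0,0,0,-0.1,-0.1],[0,0,0,0,0,-0.25,-0.1],[0,0,0,0,0,-0.36,-0.1]]]'

```text
time: 5.15
tool_pos: [0.4765, 0.1612, 0.1673]
tool_rot: [3.138, 0.001, 1.862]
contact_force: [0.0, 0.2, 0.8]
opening: 0.0412
```

```bash
python3 - <<'E'
from cell import robot
import cv2,numpy as np
from h import *
c=robot.read_camera("wrist"); cv2.imwrite("pics/w2.png",c["image"][:,:,::-1])
go((.475,-.12,.20,1.86),(.475,-.35,.20,1.86))
E
```

```text
t 5.2 pos [0.4789 0.1617 0.1722] rot [3.1293e+00 1.5000e-03 1.8625e+00] op 0.0416 F [2.3 1.1 4.3] q6 [ 0.17  0.35  1.67 -0.    1.11 -0.12]
[0.008, 0.001, 0.002, -0.896, -0.282, -0.095]
[0.008, 0.001, 0.002, -1.63, -0.502, -0.096]
```

View pics/w2.png

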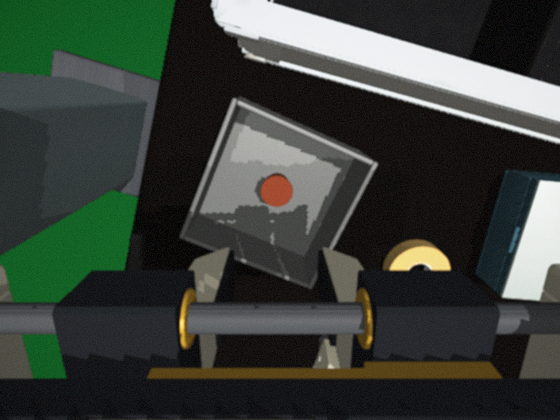

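Wrist view: the stopper lies inside the bin at (275,190). Next I compute the approach to the swing lug.

```bash
cat >> h.py <<'E'
O=np.array([.5675,-.2482]); TH=np.radians(-8.7)
def rot(a): return np.array([[np.cos(a),-np.sin(a)],[np.sin(a),np.cos(a)]])
def cl(x,y): return O+rot(TH)@np.array([x,y])/1000
def lugpush(a,clear,dx=0,z=.024):
    H=cl(52,0); p=H+rot(TH+a)@np.array([-158+dx,-17-5-9.5-clear])/1000
    return (p[0],p[1],z,TH+a+np.pi/2)
E
python3 - <<'E'
from h import *
H=cl(52,0)
for l in [(.4992,-.363),(.5011,-.3635)]:
    d=np.array(l)-H; print(np.hypot(*d),np.arctan2(d[1],d[0])-np.arctan2(-17,-158)-TH)
print("fixed lug pred",cl(-106,17),"hole",cl(-65,0),"hinge",H)
print(lugpush(.78,10)); 
go((.475,-.12,.20,1.95),lugpush(.78,10,z=.17))
E
```

```text
0.1605100202220529 0.7737850146466508
0.15943460928229347 0.7840633320530578
fixed lug pred [ 0.46529108 -0.21536196] hole [ 0.5032479  -0.23836805] hinge [ 0.61890168 -0.25606556]
(np.float64(0.5154495801517828), np.float64(-0.3824930620332843), 0.024, np.float64(2.19895268187139))
t 5.2 pos [0.4789 0.1617 0.1722] rot [3.1293e+00 1.5000e-03 1.8625e+00] op 0.0416 F [2.3 1.1 4.3] q6 [ 0.17  0.35  1.67 -0.    1.11 -0.12]
[0.008, 0.001, -0.056, -0.896, -0.282, -0.095]
[0.008, 0.002, -0.214, -1.772, -0.405, 0.005]
```

Call:
arm_command --motion '[[[0,0,0,-0.15,-0.05,-0.04,-1],[0,0,0,-0.3,-0.1,-0.07,-1],[0,0,0,-0.45,-0.15,-0.07,-1],[0,0,0,-0.6,-0.2,-0.07,-1],[0,0,0,-0.75,-0.24,-0.07,-1],[0,0,-0.05,-0.9,-0.28,-0.07,-1],[0,0,-0.05,-0.9,-0.28,-0.07,-1]]]' --grip_force 20

```text
time: 5.9
tool_pos: [0.4732, -0.1269, 0.1856]
tool_rot: [3.14, 0.003, 1.937]
contact_force: [-0.3, 0.7, -0.3]
opening: 0.0008
```

```bash
python3 - <<'E'
from h import *
go(lugpush(.78,10,z=.17))
E
```

```text
t 5.9 pos [ 0.4732 -0.1269  0.1856] rot [3.1403 0.0034 1.9374] op 0.0008 F [-0.3  0.7 -0.3] q6 [-0.42  0.32  1.68 -0.    1.14 -0.78]
[0.001, 0.002, -0.167, -0.846, -0.174, 0.055]
```

Call:
arm_command --motion '[[[0,0,-0.03,-0.15,-0.03,0,-1],[0,0,-0.06,-0.3,-0.06,0.02,-1],[0,0,-0.09,-0.45,-0.09,0.03,-1],[0,0,-0.12,-0.6,-0.12,0.05,-1],[0,0,-0.15,-0.75,-0.15,0.05,-1],[0,0,-0.167,-0.846,-0.174,0.05,-1],[0,0,-0.167,-0.846,-0.174,0.05,-1],[0,0,-0.167,-0.846,-0.174,0.05,-1]]]'

```text
time: 6.7
tool_pos: [0.516, -0.3765, 0.1697]
tool_rot: [3.141, -0.001, 2.202]
contact_force: [0.0, 0.8, 0.2]
opening: 0.0006
```

```bash
python3 - <<'E'
from cell import robot
from h import *
c=robot.read_camera("wrist"); np.savez("w3.npz",**c); cv2.imwrite("pics/w3.png",c["image"][:,:,::-1])
go(lugpush(.78,10),lugpush(.78,-2))
E
```

```text
t 6.75 pos [ 0.5161 -0.3758  0.1699] rot [ 3.1413e+00 -6.0000e-04  2.2031e+00] op 0.0003 F [-0.7  1.1 -0. ] q6 [-0.75  0.6   1.27  0.    1.28 -1.38]
[0.0, -0.0, 0.003, -0.017, -0.015, 0.486]
[0.0, -0.0, 0.003, 0.023, -0.015, 0.486]
```

View pics/w3.png

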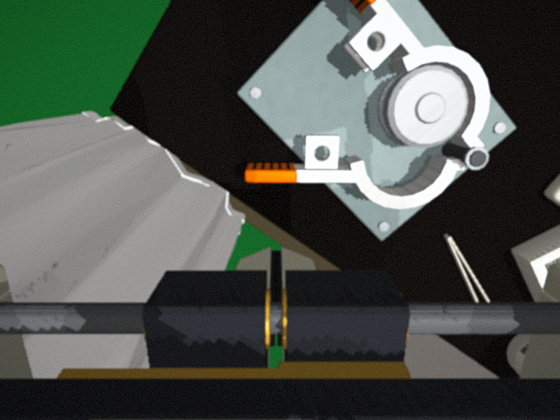

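```bash
python3 - <<'E'
from h import *
c=np.load("w3.npz"); c={k:c[k] for k in c.files};W=cloud(c)
P=W[:245].reshape(-1,3); P=P[np.isfinite(P[:,2])]
m=(P[:,1]<-.395)&(P[:,2]>.02)
Q=P[m]; print(m.sum(), Q.min(0),Q.max(0))
for y in np.arange(-.40,-.6,-.02):
    k=(Q[:,1]<y)&(Q[:,1]>y-.02)
    if k.sum(): print(round(y,2),Q[k].min(0).round(3),Q[k].max(0).round(3))
# lug pose
hsv=cv2.cvtColor(c["image"],cv2.COLOR_RGB2HSV); H,S,V=[hsv[...,i].astype(int) for i in range(3)]
m=(H>5)&(H<22)&(S>150)&(V>90)&(W[...,2]>.048)&(W[...,2]<.06)
m[:100]=0
p=W[m]; r=cv2.minAreaRect((p[:,:2]*1000).astype(np.float32)); print(r)
E
```

```text
8241 [ 0.30106456 -0.50528478  0.02000128] [ 0.43375283 -0.47199297  0.12848488]
-0.46 [ 0.335 -0.48   0.02 ] [ 0.403 -0.472  0.12 ]
-0.48 [ 0.301 -0.5    0.02 ] [ 0.425 -0.48   0.128]
-0.5 [ 0.423 -0.505  0.02 ] [ 0.434 -0.5    0.04 ]
((501.201416015625, -363.95074462890625), (40.16668701171875, 9.848735809326172), 36.03749084472656)
```

Call:
arm_command --motion '[[[0,0,0,-0.02,-0.015,0,-1],[0,0,0,-0.02,-0.015,0.1,-1],[0,0,0,-0.02,-0.015,0.22,-1],[0,0,0,-0.02,-0.015,0.34,-1],[0,0,0,-0.02,-0.015,0.44,-1],[0,0,0,-0.02,-0.015,0.486,-1],[0,0,0,-0.02,-0.015,0.486,-1]]]'

```text
time: 7.45
tool_pos: [0.5153, -0.3834, 0.0224]
tool_rot: [-3.141, -0.003, 2.204]
contact_force: [0.2, -0.4, 0.3]
opening: 0.0004
```

```bash
python3 - <<'E'
from h import *
go(lugpush(.78,0),*[lugpush(a,0) for a in (.7,.6,.5,.4,.3)])
E
```

```text
t 7.45 pos [ 0.5153 -0.3834  0.0224] rot [-3.1409 -0.0034  2.204 ] op 0.0004 F [ 0.2 -0.4  0.3] q6 [-0.76  0.76  1.4  -0.    0.99 -1.39]
[-0.0, -0.002, 0.003, 0.036, 0.002, -0.005]
[-0.001, -0.002, 0.054, 0.078, -0.004, -0.005]
[-0.001, -0.002, 0.118, 0.132, -0.008, -0.005]
[-0.001, -0.002, 0.181, 0.185, -0.005, -0.005]
[-0.001, -0.002, 0.245, 0.238, 0.002, -0.004]
[-0.001, -0.002, 0.309, 0.291, 0.015, -0.004]
```

Call:
arm_command --motion '[[[0,0,0,0.03,0,-0.003,-1],[0,0,0.03,0.055,0,-0.003,-1],[0,0,0.054,0.078,-0.004,-0.003,-1],[0,0,0.086,0.105,-0.006,-0.003,-1],[0,0,0.118,0.132,-0.008,-0.003,-1],[0,0,0.15,0.158,-0.007,-0.003,-1],[0,0,0.181,0.185,-0.005,-0.003,-1],[0,0,0.213,0.212,-0.001,-0.003,-1]]]'

```text
time: 8.25
tool_pos: [0.4787, -0.3342, 0.0275]
tool_rot: [3.139, 0.004, 1.867]
contact_force: [-0.7, -1.5, 0.4]
opening: 0.0003
```

```bash
python3 - <<'E'
from h import *
go(*[lugpush(a,0) for a in (.35,.3,.25,.2,.15,.1,.05,0)])
E
```

```text
t 8.25 pos [ 0.4787 -0.3342  0.0275] rot [3.1395 0.0044 1.8669] op 0.0003 F [-0.7 -1.5  0.4] q6 [-0.74  0.66  1.59 -0.    0.88 -1.04]
[0.001, 0.003, 0.062, 0.06, -0.012, 0.011]
[0.002, 0.003, 0.094, 0.087, -0.014, 0.011]
[0.002, 0.003, 0.126, 0.113, -0.014, 0.011]
[0.002, 0.003, 0.158, 0.14, -0.013, 0.011]
[0.002, 0.003, 0.19, 0.167, -0.011, 0.011]
[0.002, 0.003, 0.221, 0.194, -0.008, 0.011]
[0.002, 0.003, 0.253, 0.22, -0.003, 0.011]
[0.002, 0.002, 0.285, 0.246, 0.003, 0.011]
```

Call:
arm_command --motion '[[[0,0,0.03,0.03,-0.005,0.01,-1],[0,0,0.062,0.06,-0.012,0.01,-1],[0,0,0.094,0.087,-0.014,0.01,-1],[0,0,0.126,0.113,-0.014,0.01,-1],[0,0,0.158,0.14,-0.013,0.01,-1],[0,0,0.19,0.167,-0.011,0.01,-1],[0,0,0.221,0.194,-0.008,0.01,-1],[0,0,0.245,0.205,-0.005,0.01,-1]]]'

```text
time: 9.05
tool_pos: [0.4593, -0.2752, 0.0243]
tool_rot: [3.138, 0.003, 1.483]
contact_force: [-1.1, -1.5, -0.6]
opening: 0.0003
```

```bash
python3 - <<'E'
from h import *
go(*[lugpush(a,0) for a in (.05,0)])
E
```

```text
t 9.05 pos [ 0.4593 -0.2752  0.0243] rot [3.1383e+00 2.5000e-03 1.4825e+00] op 0.0003 F [-1.1 -1.5 -0.6] q6 [-0.68  0.6   1.73 -0.    0.8  -0.59]
[0.002, 0.002, 0.009, 0.013, -0.004, 0.001]
[0.002, 0.002, 0.04, 0.039, -0.008, 0.001]
```

Call:
arm_command --motion '[[[0,0,0.01,0.01,-0.003,0,-1],[0,0,0.02,0.02,-0.005,0,-1],[0,0,0.03,0.028,-0.007,0,-1],[0,0,0.04,0.034,-0.007,0,-1],[0,0,0.04,0.038,-0.007,0,-1],[0,0,0.04,0.038,-0.007,0,-1]]]'

```text
time: 9.65
tool_pos: [0.4576, -0.2645, 0.0221]
tool_rot: [3.141, 0.001, 1.421]
contact_force: [-1.8, -3.7, 3.3]
opening: 0.0004
```

```bash
python3 - <<'E'
from cell import robot
from h import *
c=robot.read_camera("wrist"); np.savez("w4.npz",**c); cv2.imwrite("pics/w4.png",c["image"][:,:,::-1])
c=robot.read_camera("top"); np.savez("t4.npz",**c); cv2.imwrite("pics/t4.png",cv2.resize(c["image"][130:310,300:470],None,fx=4,fy=4,interpolation=cv2.INTER_CUBIC)[:,:,::-1][:600])
go(*[lugpush(a,0) for a in (0,)])
E
```

```text
t 9.75 pos [ 0.4576 -0.2645  0.0221] rot [3.141e+00 1.200e-03 1.421e+00] op 0.0004 F [-3.3 -4.8  2.9] q6 [-0.67  0.6   1.75 -0.    0.79 -0.52]
[0.0, 0.001, 0.001, 0.004, 0.001, -0.006]
```

View pics/w4.png

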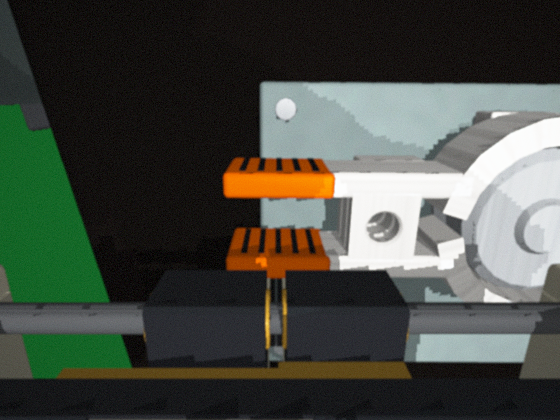

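View pics/t4.png

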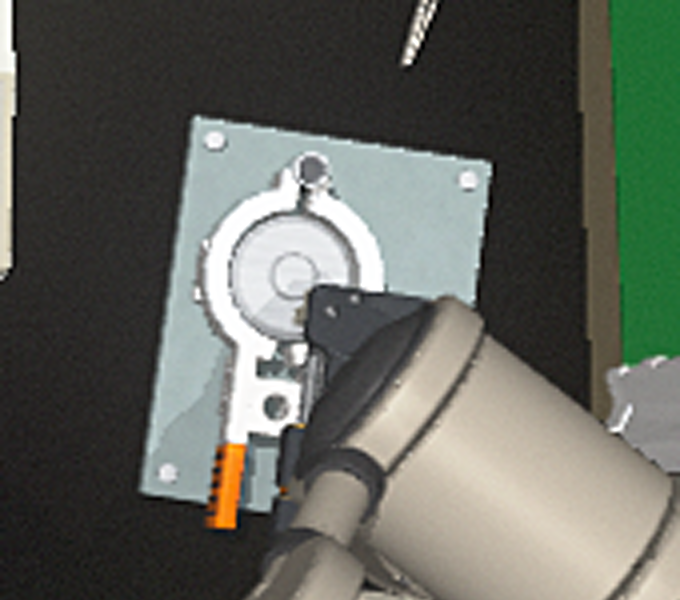

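Call:
arm_command --motion '[[[0,0,0,0.004,0,0,-1],[0,0,0,0.008,0,0,-1],[0,0,0,0.008,0,0,-1]]]'

```text
time: 10.05
tool_pos: [0.4576, -0.2644, 0.0222]
tool_rot: [3.14, 0.005, 1.421]
contact_force: [-6.7, -14.9, 1.0]
opening: 0.0008
```

```bash
python3 - <<'E'
from cell import robot
from h import *
c=robot.read_camera("wrist"); np.savez("w5.npz",**c)
W=cloud(c); W=(W-0)
hsv=cv2.cvtColor(c["image"],cv2.COLOR_RGB2HSV); H,S,V=[hsv[...,i].astype(int) for i in range(3)]
L=(W[...,:2]-O)@rot(TH)*1000
m=(H>4)&(H<24)&(S>150)&(W[...,2]>.05)&(W[...,2]<.058)
nl,lab,st,ce=cv2.connectedComponentsWithStats(m.astype(np.uint8))
for i in range(1,nl):
    if st[i,4]>100: p=L[lab==i]; print(ce[i],p.min(0).round(1),p.max(0).round(1),p.mean(0).round(1), "W",W[lab==i][:,2].mean().round(4))
go(lugpush(0,0))
E
```

```text
[278.19641008 184.68070418] [-125.2   10.9] [-83.7  21.4] [-104.3   16.7] W 0.0531
[276.77995392 262.72638249] [-125.3  -22.8] [-83.8 -12.1] [-104.7  -15.4] W 0.0528
t 10.1 pos [ 0.4576 -0.2644  0.0222] rot [3.1404 0.0044 1.4211] op 0.0004 F [ -6.9 -14.3   1.2] q6 [-0.67  0.6   1.75 -0.    0.79 -0.51]
[0.001, 0.003, 0.001, 0.004, 0.001, -0.006]
```

Call:
arm_command --motion '[[[0,0,0,-0.04,0,0,-1],[0,0,0,-0.06,0,0,-1],[0,0,0,-0.06,0,-0.13,-1],[0,0,0,-0.06,0,-0.28,-1],[0,0,0,-0.06,0,-0.42,-1],[0,0,0,0.05,0,-0.48,-1],[0,0,0,0.2,0,-0.48,-0.1],[0,0,0,0.35,0,-0.48,-0.1]]]'

```text
time: 10.9
tool_pos: [0.4737, -0.1562, 0.1664]
tool_rot: [3.141, -0.0, 1.419]
contact_force: [0.7, -0.2, -0.3]
opening: 0.0119
```

```bash
python3 - <<'E'
from cell import robot
from h import *
go((.437,.0125,.16,1.42))
E
```

```text
t 10.9 pos [ 0.4737 -0.1562  0.1664] rot [ 3.1405e+00 -5.0000e-04  1.4195e+00] op 0.0119 F [ 0.7 -0.2 -0.3] q6 [-0.47  0.35  1.69  0.    1.1  -0.32]
[0.001, -0.0, -0.0, 0.538, -0.206, 0.021]
```

Call:
arm_command --motion '[[[0,0,0,0.15,-0.06,0,-0.1],[0,0,0,0.3,-0.12,0,-0.1],[0,0,0,0.43,-0.17,0,-0.1],[0,0,0,0.538,-0.206,0,-0.1],[0,0,0,0.538,-0.206,0,-0.1],[0,0,0,0.538,-0.206,0,-0.1]]]'

```text
time: 11.5
tool_pos: [0.4364, 0.0119, 0.1658]
tool_rot: [-3.141, 0.0, 1.423]
contact_force: [0.1, -0.2, -0.2]
opening: 0.0416
```

```bash
python3 - <<'E'
from cell import robot
from h import *
c=robot.read_camera("wrist"); np.savez("w6.npz",**c); cv2.imwrite("pics/w6.png",c["image"][:,:,::-1])
t=robot.read_camera("top"); np.savez("t6.npz",**t); cv2.imwrite("pics/t6.png",cv2.resize(t["image"][130:310,300:470],None,fx=4,fy=4,interpolation=cv2.INTER_CUBIC)[:,:,::-1][:600])
W=cloud(c)
m=(W[...,2]>.072)&(W[...,2]<.085)&(np.hypot(W[...,0]-.437,W[...,1]-.0125)<.02)
p=W[m]; print(m.sum(),p.mean(0),cv2.minEnclosingCircle((p[:,:2]*1000).astype(np.float32)))
m=(W[...,2]>.038)&(W[...,2]<.046)&(np.hypot(W[...,0]-.437,W[...,1]-.0125)<.05)
p=W[m]; print(cv2.minAreaRect((p[:,:2]*1000).astype(np.float32)))
go((.437,.0125,.16,1.42))
E
```

```text
459 [0.4390142  0.01268088 0.07689717] ((438.96435546875, 12.170698165893555), 9.044794082641602)
((438.85882568359375, 11.95869255065918), (50.6202392578125, 50.11579132080078), 80.80937194824219)
t 11.6 pos [0.4368 0.0107 0.1657] rot [-3.1416e+00  2.0000e-04  1.4206e+00] op 0.0412 F [ 0.6  0.1 -0.1] q6 [-0.15  0.25  1.84 -0.    1.05 -0.  ]
[-0.0, 0.0, 0.0, 0.006, -0.0, 0.019]
```

View pics/w6.png

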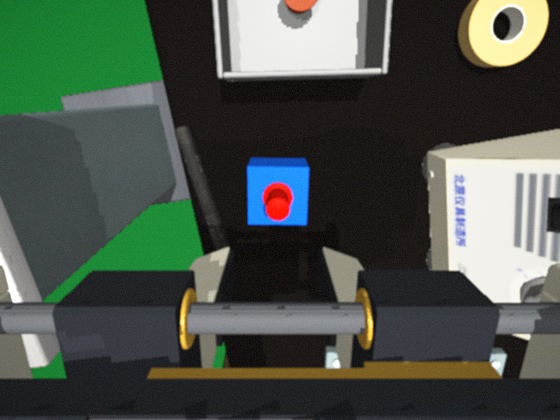

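View pics/t6.png

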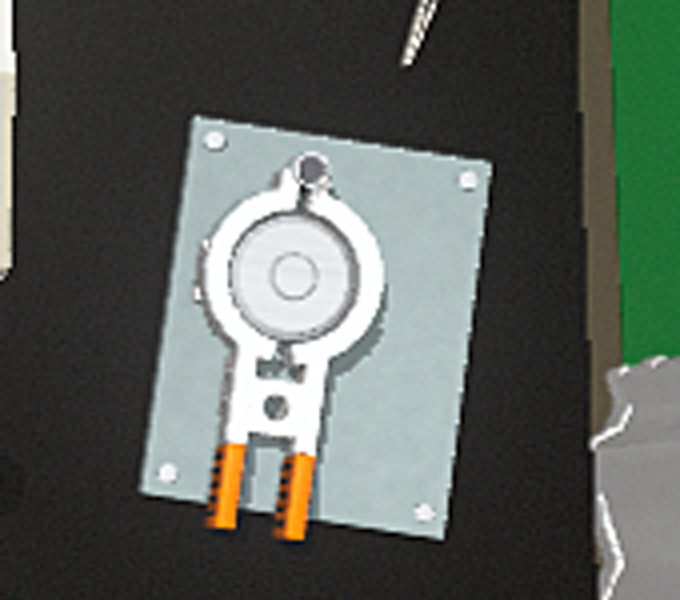

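Wrist view: the pin head is at (277,203), between and ahead of the fingers. The top view shows the clamp shut with its lugs parallel. Descending on the pin.

Call:
arm_command --motion '[[[0,0,0,0.004,0.002,0.12,-0.1],[0,0,0,0.004,0.002,0.25,-0.1],[0,0,0,0.004,0.002,0.34,-0.1],[0,0,0,0.004,0.002,0.385,-0.1],[0,0,0,0.004,0.002,0.385,-0.1],[0,0,0,0.004,0.002,0.385,-0.3]]]'

```text
time: 12.2
tool_pos: [0.4377, 0.0115, 0.0504]
tool_rot: [-3.141, 0.0, 1.419]
contact_force: [-1.3, 0.5, 0.3]
opening: 0.0371
```

Call:
arm_command --motion '[[[0,0,0,0,0,0,-0.9],[0,0,0,0,0,0,-0.9],[0,0,0,0,0,0,-0.9],[0,0,0,0,0,0,-0.9],[0,0,0,0,0,0,-0.9]]]' --grip_force 30

```text
time: 12.7
tool_pos: [0.4379, 0.0123, 0.0511]
tool_rot: [3.14, 0.0, 1.421]
contact_force: [-1.6, -1.4, 6.9]
opening: 0.0169
```

Call:
arm_command --motion '[[[0,0,0,0,0,-0.04,-0.9],[0,0,0,0,0,-0.1,-0.9],[0,0,0,0,0,-0.17,-0.9],[0,0,0,0,0,-0.25,-0.9],[0,0,0,0,0,-0.3,-0.9],[0,0,0,0,0,-0.3,-0.9]]]'

```text
time: 13.3
tool_pos: [0.4384, 0.0124, 0.1421]
tool_rot: [3.137, -0.0, 1.421]
contact_force: [0.2, 0.4, -1.6]
opening: 0.0171
```

```bash
python3 - <<'E'
from cell import robot
from h import *
c=robot.read_camera("wrist"); np.savez("w7.npz",**c); cv2.imwrite("pics/w7.png",c["image"][:,:,::-1])
p,R,s=cur(robot)
for d in (-.019+.024,-.019+.02,.039): print(d,proj(c,p+R.apply([0,0,d])))
go((.437,.0125,.16,1.42))
t=np.load("t6.npz"); t={k:t[k] for k in t.files}; W=cloud(t)
hsv=cv2.cvtColor(t["image"],cv2.COLOR_RGB2HSV); H,S,V=[hsv[...,i].astype(int) for i in range(3)]
m=(H>6)&(H<20)&(S>160)&(V>110)&(W[...,1]<-.1)
nl,lab,st,ce=cv2.connectedComponentsWithStats(m.astype(np.uint8))
for i in range(1,nl):
    if st[i,4]>50:
        q=W[lab==i]; q=q[q[:,2]>.05]; print(st[i,4],cv2.minAreaRect((q[:,:2]*1000).astype(np.float32)),q.mean(0))
# hole: dark pixels within fork
g=cv2.cvtColor(t["image"],cv2.COLOR_RGB2GRAY); 
u,v=proj(t,np.r_[cl(-65,0),.052]); print("pred hole px",u,v)
u,v=int(round(u)),int(round(v)); print(g[v-8:v+9,u-8:u+9])
E
```

```text
0.005000000000000001 (np.float64(271.91785853633843), np.float64(259.96846620317524))
0.0010000000000000009 (np.float64(271.8630999280362), np.float64(263.5440308751338))
0.039 (np.float64(272.3041420346844), np.float64(234.74537027601608))
t 13.35 pos [0.4376 0.0125 0.1408] rot [3.1396 0.     1.4212] op 0.0173 F [-0.8  0.4 -0.9] q6 [-0.15  0.28  1.88 -0.    0.98  0.  ]
[0.001, 0.0, 0.001, -0.0, -0.002, -0.064]
123 ((464.98297119140625, -215.33828735351562), (9.211711883544922, 39.679039001464844), 80.77375793457031) [ 0.46423651 -0.21516969  0.0533974 ]
135 ((459.85888671875, -248.72158813476562), (9.99851131439209, 40.89130401611328), 81.88782501220703) [ 0.45950428 -0.24874852  0.05355012]
pred hole px 368.36231334119935 231.22135227326785
[[255 254 255 255  78 111 137 186 113 136 196 180 111  91 108 140 215]
 [255 253 255 255 205 161 167 178 175 172 193 188 172 104 128 141 232]
 [255 253 254 255 255 255 255 255 255 255 254 233 213 202 144 166 245]
 [255 253 253 253 254 255 255 255 255 255 255 255 255 255 255 255 255]
 [254 253 253 253 253 254 255 255 255 255 255 255 255 255 255 2
[... 160 characters left out ...]
253 254 255 252 120 109  98 110 100 174 255 255 253 253 253]
 [253 252 245 254 255 238 101 120 117 104 143 175 227 255 254 253 253]
 [253 253 253 254 255 242  99 115 113 120 155 136 232 255 253 253 253]
 [253 253 253 253 255 255 161  96 102 164 167 141 246 255 253 253 253]
 [253 253 253 253 254 255 250 125 113 160 154 233 255 255 253 253 253]
 [253 253 253 254 254 255 255 255 237 236 255 255 255 253 253 253 253]
 [253 255 255 255 255 255 255 255 255 255 255 255 254 253 253 253 253]
 [255 255 245 255 255 255 255 255 255 255 255 255 255 255 254 253 253]
 [255 255  80 104 111 180 181 226 255 255 255 255 255 255 255 254 253]
 [255 255 101 117 118 108 113 124 100 122 108 110 170 168 248 255 254]]
```

View pics/w7.png

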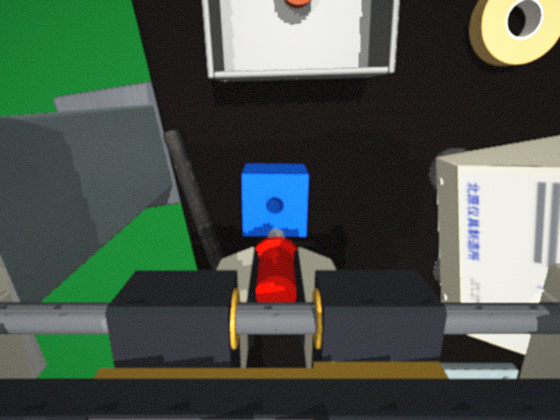

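```bash
python3 - <<'E'
from h import *
go((.5033,-.239,.14,1.42),(.5033,-.239,.106,1.42))
c=np.load("w7.npz")["image"]; cv2.imwrite("pics/w7z.png",cv2.resize(c[185:310,200:350],None,fx=5,fy=4.8,interpolation=cv2.INTER_CUBIC)[:,:,::-1])
E
```

```text
t 13.35 pos [0.4376 0.0125 0.1408] rot [3.1396 0.     1.4212] op 0.0173 F [-0.8  0.4 -0.9] q6 [-0.15  0.28  1.88 -0.    0.98  0.  ]
[0.001, 0.0, 0.001, -0.796, 0.341, 0.003]
[0.001, 0.0, 0.001, -0.796, 0.341, 0.117]
```

View pics/w7z.png

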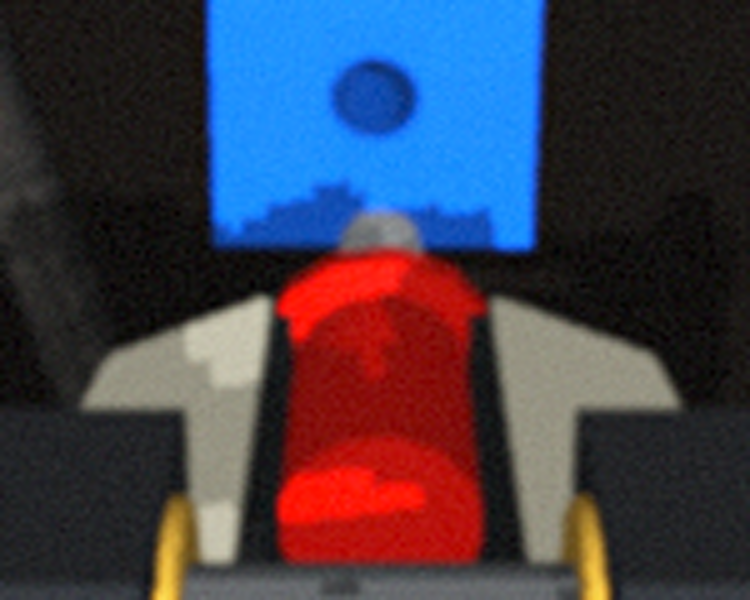

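Call:
arm_command --motion '[[[0,0,0,-0.14,0.06,-0.034,-0.9],[0,0,0,-0.28,0.12,-0.034,-0.9],[0,0,0,-0.42,0.18,-0.034,-0.9],[0,0,0,-0.56,0.24,-0.034,-0.9],[0,0,0,-0.69,0.3,-0.034,-0.9],[0,0,0,-0.796,0.341,-0.034,-0.9],[0,0,0,-0.796,0.341,-0.034,-0.9],[0,0,0,-0.796,0.341,-0.034,-0.9]]]'

```text
time: 14.15
tool_pos: [0.5019, -0.2388, 0.1487]
tool_rot: [-3.139, -0.002, 1.42]
contact_force: [-0.6, 1.1, -1.5]
opening: 0.0172
```

```bash
python3 - <<'E'
from cell import robot
from h import *
go((.5033,-.239,.151,1.42))
c=robot.read_camera("wrist"); np.savez("w8.npz",**c); 
cv2.imwrite("pics/w8z.png",cv2.resize(c["image"][165:290,200:350],None,fx=5,fy=4.8,interpolation=cv2.INTER_CUBIC)[:,:,::-1])
E
```

```text
t 14.15 pos [ 0.5019 -0.2388  0.1487] rot [-3.1387e+00 -1.6000e-03  1.4196e+00] op 0.0172 F [-0.6  1.1 -1.5] q6 [-0.58  0.47  1.55  0.    1.12 -0.43]
[-0.002, -0.001, -0.0, -0.0, 0.005, -0.008]
```

View pics/w8z.png

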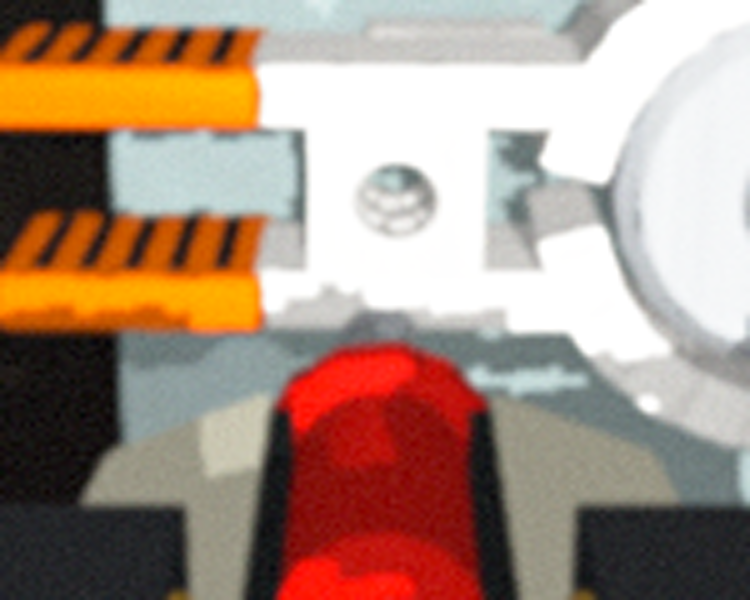

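```bash
python3 - <<'E'
from cell import robot
from h import *
go((.504,-.239,.100,1.42))
E
```

```text
t 14.2 pos [ 0.5019 -0.238   0.1491] rot [-3.1389e+00 -1.6000e-03  1.4208e+00] op 0.0173 F [-0.4 -0.4 -0.3] q6 [-0.58  0.47  1.55  0.    1.12 -0.43]
[-0.002, -0.001, 0.001, -0.003, 0.008, 0.164]
```

Call:
arm_command --motion '[[[-0.002,-0.001,0,-0.003,0.008,0.06,-0.9],[-0.002,-0.001,0,-0.003,0.008,0.12,-0.9],[-0.002,-0.001,0,-0.003,0.008,0.164,-0.9],[-0.002,-0.001,0,-0.003,0.008,0.164,-0.9],[-0.002,-0.001,0,-0.003,0.008,0.164,-0.9]]]'

```text
time: 14.7
tool_pos: [0.505, -0.2391, 0.1015]
tool_rot: [3.139, 0.001, 1.422]
contact_force: [0.1, 0.1, -0.5]
opening: 0.0169
```

```bash
cat > chk.py <<'E'
import sys
from cell import robot
from h import *
n=sys.argv[1]
go((.504,-.239,.100,1.42))
c=robot.read_camera("wrist"); np.savez(n+".npz",**c); 
p,R,s=cur(robot); d=p[2]-.052
for k in (-.01,.005,.039,d): print(round(k,3),np.round(proj(c,p+R.apply([0,0,k])),1))
cv2.imwrite(f"pics/{n}z.png",cv2.resize(c["image"][195:320,200:350],None,fx=5,fy=4.8,interpolation=cv2.INTER_CUBIC)[:,:,::-1])
E
python3 chk.py w9
```

```text
t 14.7 pos [ 0.505  -0.2391  0.1015] rot [3.1389e+00 1.3000e-03 1.4224e+00] op 0.0169 F [ 0.1  0.1 -0.5] q6 [-0.58  0.53  1.6  -0.    1.01 -0.43]
[0.002, 0.001, 0.002, -0.0, -0.003, 0.005]
-0.01 [274.2 276.7]
0.005 [274.3 262.2]
0.039 [274.5 236.5]
0.05 [274.6 229.8]
```

View pics/w9z.png

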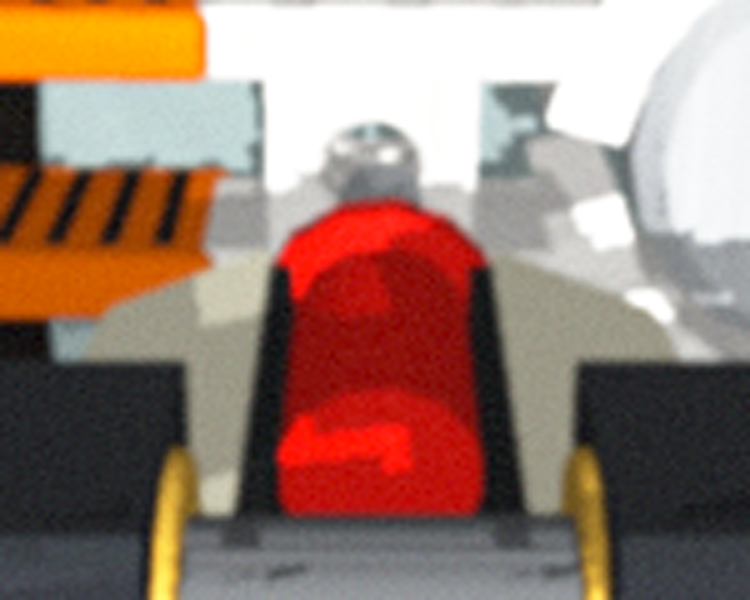

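Call:
arm_command --motion '[[[0,0,0,0.001,-0.004,0,-0.9],[0,0,0,0.001,-0.004,0.02,-0.9],[0,0,0,0.001,-0.004,0.035,-0.9],[0,0,0,0.001,-0.004,0.045,-0.9],[0,0,0,0.001,-0.004,0.045,-0.9]]]'

```text
time: 15.25
tool_pos: [0.5036, -0.2396, 0.0871]
tool_rot: [3.14, 0.001, 1.421]
contact_force: [1.0, 0.1, -0.2]
opening: 0.0175
```

```bash
python3 chk.py w10
```

```text
t 15.25 pos [ 0.5036 -0.2396  0.0871] rot [3.1395e+00 1.1000e-03 1.4209e+00] op 0.0175 F [ 1.   0.1 -0.2] q6 [-0.58  0.55  1.62 -0.    0.98 -0.43]
[0.001, 0.001, 0.001, 0.002, 0.001, -0.043]
-0.01 [273.7 275.9]
0.005 [273.9 261.4]
0.039 [274.1 235.8]
0.035 [274.1 238.1]
```

View pics/w10z.png

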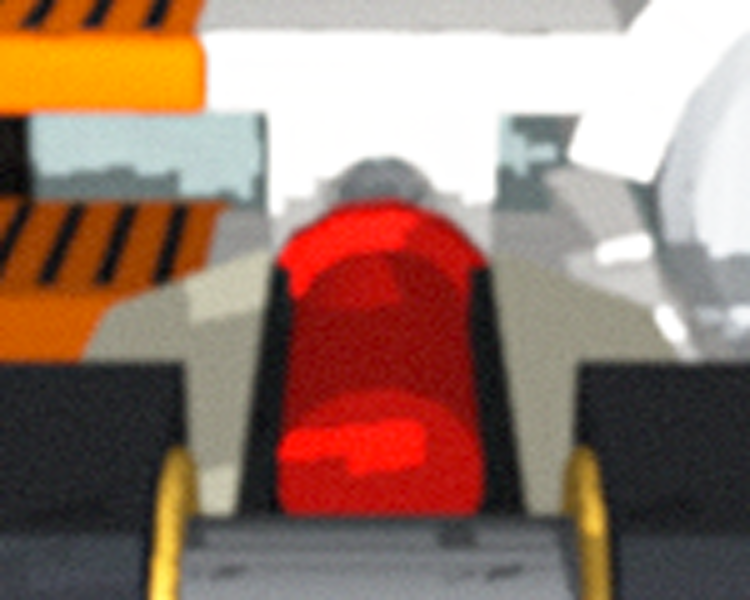

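Call:
arm_command --motion '[[[0,0,0,0.001,0,0.012,-0.9],[0,0,0,0.001,0,0.025,-0.9],[0,0,0,0.001,0,0.035,-0.9],[0,0,0,0.001,0,0.045,-0.9],[0,0,0,0.001,0,0.045,-0.9]]]'

```text
time: 15.8
tool_pos: [0.5037, -0.2393, 0.0738]
tool_rot: [3.139, 0.001, 1.421]
contact_force: [0.2, 0.7, -0.3]
opening: 0.0173
```

Call:
arm_command --motion '[[[0,0,0,0,0,0.01,-0.9],[0,0,0,0,0,0.02,-0.9],[0,0,0,0,0,0.03,-0.9],[0,0,0,0,0,0.038,-0.9],[0,0,0,0,0,0.044,-0.9],[0,0,0,0,0,0.044,-0.9]]]'

```text
time: 16.4
tool_pos: [0.5041, -0.2395, 0.0612]
tool_rot: [3.138, 0.002, 1.421]
contact_force: [-0.3, 0.7, 0.4]
opening: 0.0167
```

Call:
arm_command --motion '[[[0,0,0,0,0,0.004,-0.9],[0,0,0,0,0,0.008,-0.9],[0,0,0,0,0,0.01,-0.9],[0,0,0,0,0,0.01,-0.9]]]'

```text
time: 16.8
tool_pos: [0.5042, -0.2396, 0.061]
tool_rot: [3.137, 0.003, 1.421]
contact_force: [-7.0, 3.9, 24.3]
opening: 0.0171
```

```bash
python3 chk.py w11
```

```text
t 16.8 pos [ 0.5042 -0.2396  0.061 ] rot [3.1370e+00 2.6000e-03 1.4213e+00] op 0.0171 F [-7.   3.9 24.3] q6 [-0.58  0.58  1.64 -0.    0.91 -0.43]
[0.003, 0.002, 0.001, 0.002, -0.0, -0.13]
-0.01 [273.3 275.5]
0.005 [273.5 261. ]
0.039 [273.8 235.5]
0.009 [273.5 257.6]
```

View pics/w11z.png

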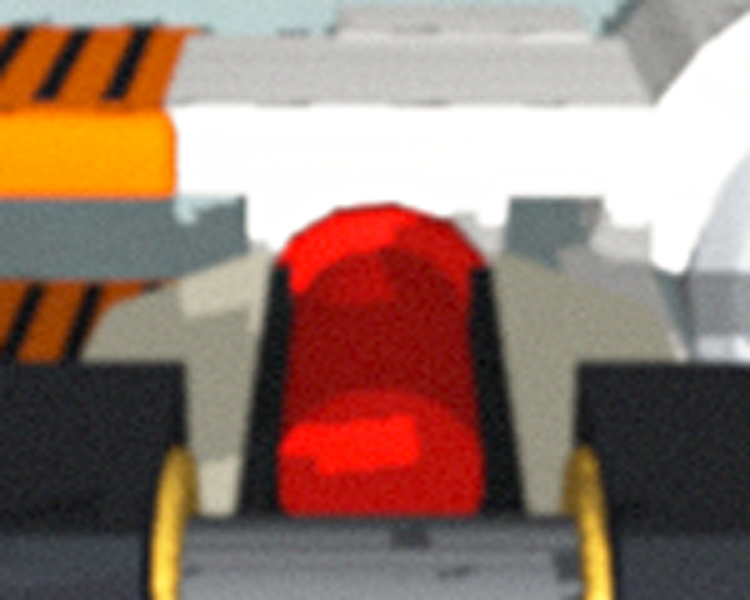

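The collar is down on the fork: the TCP stopped at 0.061 with 24 N, as predicted. Releasing the pin and lifting.

Call:
arm_command --motion '[[[0,0,0,0,0,-0.01,-0.9],[0,0,0,0,0,-0.01,-0.2],[0,0,0,0,0,-0.01,0],[0,0,0,0,0,-0.01,0],[0,0,0,0,0,-0.06,0],[0,0,0,0,0,-0.18,0.3],[0,0,0,0,0,-0.3,0.4],[0,0,0,0,0,-0.4,0.4]]]'

```text
time: 17.65
tool_pos: [0.5038, -0.2393, 0.1796]
tool_rot: [3.138, 0.002, 1.421]
contact_force: [-0.0, -0.2, -0.2]
opening: 0.063
```

```bash
python3 - <<'E'
from cell import robot
from h import *
c=robot.read_camera("wrist"); np.savez("w12.npz",**c); cv2.imwrite("pics/w12.png",c["image"][:,:,::-1])
W=cloud(c)
L=(W[...,:2]-O)@rot(TH)*1000
m=(W[...,2]>.075)&(W[...,2]<.095)&(np.abs(L[...,0]+65)<25)&(np.abs(L[...,1])<20)
print("pin head top",np.percentile(W[m][:,2],[50,90]),W[m].mean(0),L[m].mean(0),m.sum())
hsv=cv2.cvtColor(c["image"],cv2.COLOR_RGB2HSV); H,S,V=[hsv[...,i].astype(int) for i in range(3)]
m=(H>4)&(H<24)&(S>150)&(W[...,2]>.05)&(W[...,2]<.058)
nl,lab,st,ce=cv2.connectedComponentsWithStats(m.astype(np.uint8))
for i in range(1,nl):
    if st[i,4]>60: p=L[lab==i]; print(ce[i],p.min(0).round(1),p.max(0).round(1),p.mean(0).round(1))
q=cl(-112,-.9)
for yaw in (TH,TH+np.pi): go((q[0],q[1],.16,yaw),(q[0],q[1],.026,yaw))
E
```

```text
pin head top [0.08699916 0.08795307] [ 0.50570638 -0.23861281  0.0860464 ] [-62.53277923   0.12992497] 500
[225.20672269 174.47731092] [-124.4   11.9] [-83.7  21.8] [-104.1   16.9]
[226.45610687 212.97137405] [-124.8  -21.6] [-84.4 -11.9] [-104.5  -16.6]
t 17.7 pos [ 0.5059 -0.2406  0.1846] rot [3.1305 0.0053 1.4212] op 0.0638 F [ 2.4 -0.4  3.7] q6 [-0.58  0.43  1.5  -0.    1.19 -0.43]
[0.008, -0.003, 1.001, 0.004, -0.167, 0.08]
[0.008, -0.003, 1.001, 0.006, -0.172, 0.527]
t 17.7 pos [ 0.5059 -0.2406  0.1846] rot [3.1305 0.0053 1.4212] op 0.0638 F [ 2.4 -0.4  3.7] q6 [-0.58  0.43  1.5  -0.    1.19 -0.43]
[0.003, 0.008, -0.999, 0.004, -0.167, 0.08]
[0.003, 0.008, -0.999, 0.006, -0.172, 0.527]
```

View pics/w12.png

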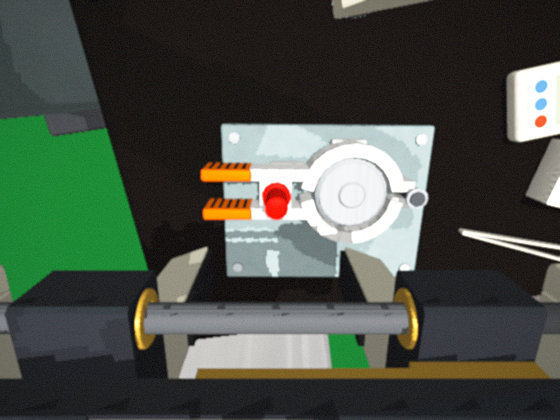

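Call:
arm_command --motion '[[[0,0,0.1,0,-0.03,0,0.6],[0,0,0.19,0,-0.06,0,0.6],[0,0,0.28,0,-0.09,0,0.6],[0,0,0.37,0,-0.12,0,0.6],[0,0,0.46,0,-0.15,0,0.6],[0,0,0.55,0,-0.17,0,0.6],[0,0,0.64,0,-0.17,0,0.6],[0,0,0.73,0,-0.17,0,0.6]]]'

```text
time: 18.5
tool_pos: [0.453, -0.2316, 0.1775]
tool_rot: [3.139, -0.002, 0.268]
contact_force: [1.1, 1.0, -0.4]
opening: 0.0732
```

```bash
cat >> h.py <<'E'
def pin(x=-114,y=0,z=.026):
    q=cl(x,y)+np.array([.0008,-.001]); return (q[0],q[1],z,TH)
E
python3 -c "
from h import *
go(pin(z=.14),pin())"
```

```text
t 18.5 pos [ 0.453  -0.2316  0.1775] rot [ 3.1393e+00 -1.8000e-03  2.6840e-01] op 0.0732 F [ 1.1  1.  -0.4] q6 [-0.62  0.36  1.65 -0.    1.13  0.68]
[0.001, -0.001, 0.268, 0.008, 0.003, 0.125]
[0.001, -0.001, 0.268, 0.007, 0.002, 0.505]
```

Call:
arm_command --motion '[[[0,0,0.09,0.008,0.003,0,0.6],[0,0,0.18,0.008,0.003,0,0.6],[0,0,0.268,0.008,0.003,0.05,0.6],[0,0,0.268,0.008,0.003,0.12,0.6],[0,0,0.268,0.008,0.003,0.12,0.6],[0,0,0.268,0.008,0.003,0.12,0.6]]]'

```text
time: 19.1
tool_pos: [0.4559, -0.2319, 0.1418]
tool_rot: [3.14, -0.002, -0.146]
contact_force: [-0.8, -0.1, -0.4]
opening: 0.0736
```

```bash
python3 - <<'E'
from cell import robot
from h import *
go(pin(z=.14),pin())
c=robot.read_camera("wrist"); cv2.imwrite("pics/w13.png",c["image"][:,:,::-1])
p,R,s=cur(robot); print(proj(c,p+R.apply([0,0,p[2]-.054])))
E
```

```text
t 19.1 pos [ 0.4559 -0.2319  0.1418] rot [ 3.1405e+00 -2.2000e-03 -1.4620e-01] op 0.0736 F [-0.8 -0.1 -0.4] q6 [-0.62  0.4   1.69  0.    1.05  1.1 ]
[0.001, -0.001, 0.004, -0.001, 0.0, 0.006]
[0.001, -0.001, 0.004, -0.002, 0.0, 0.386]
(np.float64(274.43986686207535), np.float64(212.55726537151511))
```

View pics/w13.png

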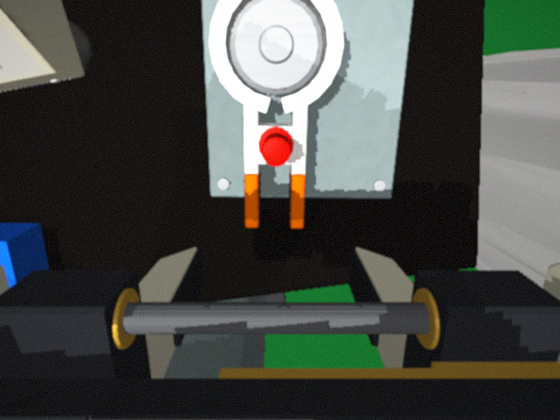

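Wrist view: the lugs are at (251,200) and (297,200), and their midpoint, about 274, is centred between the fingers. The pin head is at (276,145). Descending to straddle the lugs.

Call:
arm_command --motion '[[[0,0,0,-0.001,0,0.1,0.6],[0,0,0,-0.001,0,0.2,0.6],[0,0,0,-0.001,0,0.28,0.6],[0,0,0,-0.001,0,0.34,0.6],[0,0,0,-0.002,0,0.375,0.6],[0,0,0,-0.002,0,0.386,0.6],[0,0,0,-0.002,0,0.386,0.6],[0,0,0,-0.002,0,0.386,0.6]]]'

```text
time: 19.95
tool_pos: [0.4563, -0.2325, 0.0272]
tool_rot: [3.139, -0.005, -0.147]
contact_force: [-0.5, 0.4, 0.2]
opening: 0.0738
```

```bash
python3 - <<'E'
from cell import robot
from h import *
go(pin())
c=robot.read_camera("wrist"); cv2.imwrite("pics/w14.png",c["image"][:,:,::-1])
E
```

```text
t 19.95 pos [ 0.4563 -0.2325  0.0272] rot [ 3.1391 -0.0049 -0.1466] op 0.0738 F [-0.5  0.4  0.2] q6 [-0.62  0.57  1.8  -0.    0.77  1.1 ]
[0.002, -0.003, 0.003, -0.003, -0.002, 0.004]
```

View pics/w14.png

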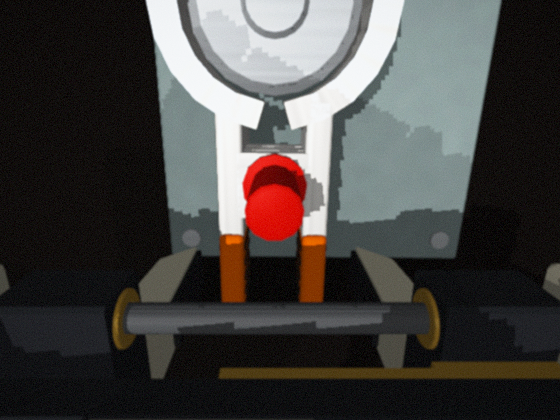

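Call:
arm_command --motion '[[[0,0,0,-0.002,0,0,0.1],[0,0,0,-0.002,0,0,-0.1],[0,0,0,-0.002,0,0,-0.3],[0,0,0,-0.002,0,0,-0.3],[0,0,0,-0.002,0,0,-0.3]]]' --grip_force 30

```text
time: 20.5
tool_pos: [0.4553, -0.2306, 0.0262]
tool_rot: [-3.141, -0.003, -0.148]
contact_force: [2.3, 6.9, 3.3]
opening: 0.0436
```

Call:
arm_command --motion '[[[0,0,0,0,0,0,-0.6],[0,0,0,0,0,0,-0.8],[0,0,0,0,0,0,-0.8],[0,0,0,0,0,0,-0.8],[0,0,0,0,0,0,-0.8],[0,0,0,0,0,0,-0.8]]]' --grip_force 40

```text
time: 21.1
tool_pos: [0.4553, -0.2306, 0.0262]
tool_rot: [-3.141, -0.003, -0.148]
contact_force: [1.8, 8.0, 2.3]
opening: 0.0438
```

```bash
python3 - <<'E'
from cell import robot
from h import *
go(pin())
c=robot.read_camera("wrist"); cv2.imwrite("pics/w15.png",c["image"][:,:,::-1])
c=robot.read_camera("scene"); cv2.imwrite("pics/s15.png",c["image"][:,:,::-1])
c=robot.read_camera("top"); cv2.imwrite("pics/t15.png",c["image"][:,:,::-1])
go(pin())
E
```

```text
t 21.1 pos [ 0.4553 -0.2306  0.0262] rot [-3.1409e+00 -3.0000e-03 -1.4810e-01] op 0.0438 F [1.8 8.  2.3] q6 [-0.62  0.57  1.8   0.    0.77  1.1 ]
[-0.0, -0.002, 0.002, 0.002, 0.004, 0.001]
t 21.25 pos [ 0.4553 -0.2306  0.0262] rot [-3.1409e+00 -3.0000e-03 -1.4820e-01] op 0.0435 F [2.8 5.6 3. ] q6 [-0.62  0.57  1.8   0.    0.77  1.1 ]
[-0.0, -0.002, 0.002, 0.002, 0.004, 0.001]
```

View pics/w15.png

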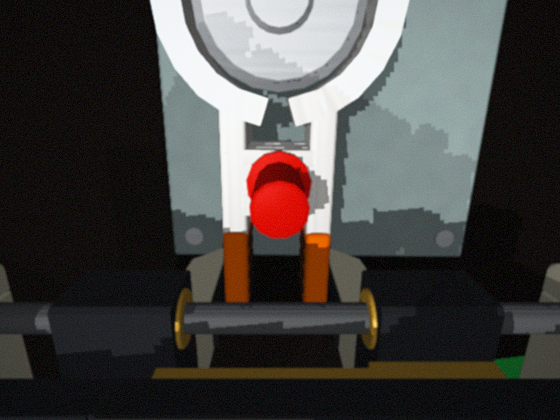

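View pics/s15.png

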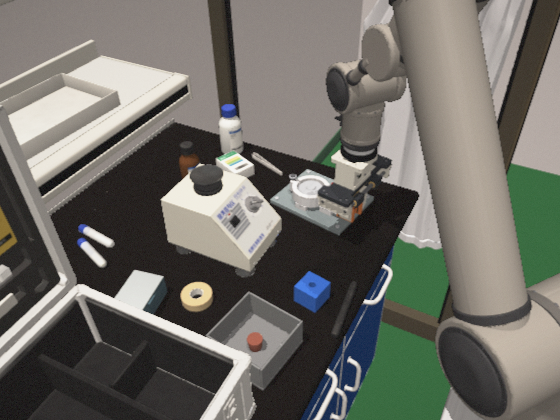

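View pics/t15.png

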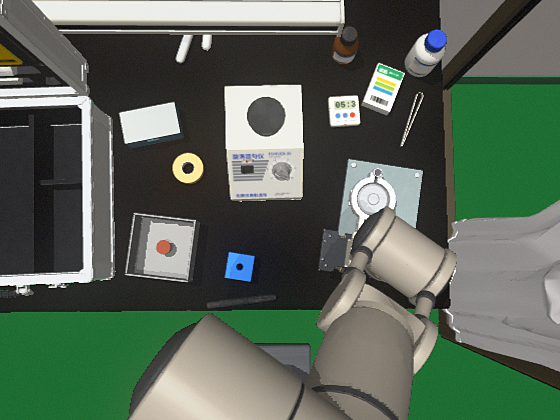

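Call:
arm_command --motion '[[[0,0,0,0,-0.003,0,-0.8],[0,0,0,0,-0.006,0,-0.8],[0,0,0,0,-0.006,0,-0.8],[0,0,0,0,-0.006,0,-0.8],[0,0,0,0,-0.006,0,-0.8]]]' --grip_force 45

```text
time: 21.75
tool_pos: [0.4553, -0.2306, 0.0263]
tool_rot: [3.14, -0.003, -0.147]
contact_force: [-1.9, -2.4, 2.9]
opening: 0.0436
```

```bash
python3 - <<'E'
from cell import robot
from h import *
go(pin())
c=robot.read_camera("wrist"); W=cloud(c); L=(W[...,:2]-O)@rot(TH)*1000
m=(W[...,2]>.075)&(W[...,2]<.095)&(np.abs(L[...,0]+65)<25)&(np.abs(L[...,1])<20)
print("pin head top",np.percentile(W[m][:,2],[50,90]),m.sum())
hsv=cv2.cvtColor(c["image"],cv2.COLOR_RGB2HSV); H,S,V=[hsv[...,i].astype(int) for i in range(3)]
m=(H>4)&(H<24)&(S>150)&(W[...,2]>.045)&(W[...,2]<.06)
nl,lab,st,ce=cv2.connectedComponentsWithStats(m.astype(np.uint8))
for i in range(1,nl):
    if st[i,4]>60: p=L[lab==i]; print(ce[i],p.min(0).round(1),p.max(0).round(1))
E
```

```text
t 21.75 pos [ 0.4553 -0.2306  0.0263] rot [ 3.1397 -0.0033 -0.1471] op 0.0436 F [-1.9 -2.4  2.9] q6 [-0.62  0.57  1.8  -0.    0.77  1.1 ]
[0.001, -0.002, 0.003, 0.002, 0.004, 0.001]
pin head top [0.0871194  0.08798249] 3117
[236.28595793 267.07959068] [-117.3   10.4] [-82.8  22.3]
[315.65330322 267.4946358 ] [-117.4  -23.9] [-83.  -12.1]
```

Before handing in: the lugs are squeezed at 43.6 mm, the pin head top is at 88 mm (seated), the side load is near zero, the stopper is in the bin, and the bystanders haven't moved in the pictures.

```bash
python3 -c "
from cell import robot
print(robot.hand_in()); s=robot.observe(); print(s['time'],s['opening'],s['contact_force'])"
```

```text
the job is handed in; nothing more can be done
None
the job is handed in; nothing more can be done
```

The job is done and handed in at about 22 s; `hand_in` reported no verdict. In the order asked:

1. **Stopper:** I took it off the base plate and dropped it in the grey bin. The last top and scene pictures show it there.
2. **Clamp:** I pushed the hinged half shut until it met its stop: the force rose to about 16 N with no further movement.
3. **Pin:** I pushed the locking pin down until the collar met the fork, at about 24 N. Its head top measured 87–88 mm above the bench, where 88 mm is fully seated.
4. **Lugs:** They are held between the fingers with the grip set to 45 N. The opening reads 43.6 mm, where 44 mm is expected with the clamp shut. The wrist force is about 4 N.

- **Pinch position:** I gripped about 8 mm further from the pin and 8 mm higher than the given pinch point. This keeps the gripper body off the pin head.
- **Bystanders:** The timer, tape roll and pen look unmoved in the last pictures. I did not measure their positions.
- **Disagreement:** The top and wrist cameras differed by 1.5–2 mm along x. I centred the pin over the hole using the wrist picture.
- **Not checked:** I have no state reading after hand-in, because the robot stops answering at that point.

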